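Set an eyelet with the bench-mounted pistol press

TASK

A cover board is waiting in the eyelet press. First turn the blue pressure dial clockwise until its white pointer stands at the red tab and let go of it; then take the black pistol grip and its orange trigger between the fingers, squeeze the trigger fully home against the grip, keep it squeezed for a good second, and let it spring back. Leave the dial at the red tab and the other things on the bench where they are.

Things in the scene. Friction and masses are not known exactly. Their poses are not given: they have to be found in the camera images.
- press: Green cast eyelet press fixed to the bench; origin on the bench top. Base plate 150 x 350 x 12 mm centred at (10, -50) mm. A grey 38 mm thick pistol barrel runs along its y on a post, axis 145 mm up over the origin, 0.42 rad nose-down to +y; its jaw, holding a small board, ends 153 mm along. Grey control box 82 x 82 mm, 48 mm high, at (-30, -180) mm carries the dial.
- grip: Fixed black pistol grip, a 115 x 30 x 26 mm bar (own x, y, z), clear beneath. Origin mid-width and mid-height, 73 mm from the barrel axis; reaches 68 mm to its -x (free end), 47 mm to +x (barrel). Its y runs along the barrel to the nose, 0.42 rad below level; its z leans 0.42 rad from vertical to the nose. Approach along -z, fingers closing along y; the trigger stands before its +y face.
- trigger (a joint): Orange sprung trigger: 0 at rest, 0.26 rad fully home (4 N to start, 10 N home, at the pad). Hinge parallel to grip z at (49, 25, 0) mm in the grip's frame; blade 76 mm long, 10 thick, 18 tall, free end standing off. At the grip's origin grip and trigger together span y -15 to +43 mm at rest (+46 over a 22 mm wide pad) and -15 to +30 mm fully home.
- trigger_pad (a point): Point on the outer (+y) face of the orange trigger blade, 50 mm from its hinge, mid-height.
- dial (a joint): Angle of the blue pressure dial, growing clockwise seen from above, range 0 to 3.9 rad; stiff enough to stay where it is left. At 0 its white pointer points along the press's +x.
- dial_grip (a point): On the dial's upright axis, high in its bar grip: bar 42 mm long, 14 wide, 28 tall, its top 8 mm above this point. 20 mm below this point is the top of the dial's disc (42 mm across), which the fingertips should clear. The bar's length is the point's x axis, which points to the white pointer end.
- pointer (a point): Tip of the dial's white pointer, 27 mm from the dial's axis, turning with the dial.
- red_mark (a point): Red tab, 12 x 6 mm, on the dial's black scale; the point is 27 mm from the dial's axis, at the pointer's height. The tab's place on the scale differs each time.
- tape: Roll of red tape, 64 mm across, 18 mm tall, by the press; origin under its centre. Leave alone.
- eyelet_tray: Small steel tray of brass eyelets, 80 x 60 x 22 mm; origin under its centre. Leave alone.
- ink_pad: Black ink pad, 70 x 50 x 18 mm; origin under its centre. Leave alone.
- bone_folder: White bone folder, 150 x 22 x 6 mm, lying flat; origin under its centre. Leave alone.
- glue: White bottle with orange cap, 48 mm across, 120 mm tall; origin under its centre. Leave alone.
- brush_jar: White jar of brushes, 72 mm across, 100 mm tall (brushes to 178 mm); origin under its centre. Leave alone.
- screwdriver: Screwdriver lying on the bench. Leave alone.
- paint_jar: Small blue paint jar, 52 mm across, 55 mm tall; origin under its centre. Leave alone.

How it is judged:
By the outcome, as a careful person would: the job done as asked, in the order asked, and still so for the second after the job is handed in, with the robot touching nothing.
It also fails if it takes over 61 s, if anything falls off the work surface, if the arm or the gripper's body presses on something with over 40 N, if the wrist force passes 120 N, or if a joint passes its speed limit or range.

ROBOT

A 6-joint arm with a two-finger parallel gripper is mounted at the origin on the work surface. World frame = base frame: x ahead of the robot, y to its left, z up, the work surface at z = 0. Lengths are in m, angles in rad, forces in N, time in s.
With the tool pointing down it reaches from about 0.25 to 0.775 m from the base axis. Payload 4 kg.
Tool frame: the origin (TCP) lies between the finger pads; the fingertips stand 11 mm ahead of it and the grasp point (between the pads) lies 8 mm behind it (robot.tip_extent is the z of the fingertips in the tool frame, in m); z points along the fingers, y is the line along which they close (so a half turn about z gives the same grasp; the last joint's range is limited). The gripper opens to 94 mm and grips with 3 to 60 N. Pads are 16 mm wide; open, the fingers measure 119 mm over their backs; the gripper's body (75 mm by 177 mm) begins 78 mm behind the grasp point.
Start: joints at [1.191, 0.087, 1.371, -0, 1.684, -0.103], TCP at [0.15, 0.529, 0.217] pointing down, gripper open.
Joint ranges: [-3.1, 3.1], [-0.76, 2.03], [0.27, 2.55], [-1.08, 4.22], [0.17, 2.65], [-2.57, 2.57]. Speed limits (rad/s): [2.79, 2.79, 3.14, 3.14, 3.14, 3.14].

INTERFACE

Orientations are given as [roll, pitch, yaw] about the fixed x, y, z axes, in that order (R = Rz(yaw) Ry(pitch) Rx(roll)).
In Python, from bench import robot, imaging gives the robot as it stands.
- The arm moves only by the shell command python3 -m pendant 'ROWS'. ROWS is JSON, a list of rows, each a list of 7 numbers: the shift along the world's x, y, z in cm, then the turn, a rotation vector about the world's x, y, z in degrees, then the opening, from 0 (shut) to 1 (fully open). In form: [[dx, dy, dz, ax, ay, az, jaw], ...]. A call has 1 to 8 rows; each row shifts and turns the commanded pose from where the row before left it; what a row does not reach is not made up. A row lasts 1/10 s, in which the tool goes at most 50 mm and 8.59 degrees, less where a joint would pass 70% of its speed; a pose out of reach is approached as far as the arm can. A call is refused whole if a number of a shift passes 5 or a number of a turn 8.59, either way. A call with a gripper value outside its range is refused whole. The fingers move at their own pace and stop on an object; the grip force is fixed at half the most. Time passes only in rows, so rows that do not move let the fingers close. It gives the time, the measured TCP pose, the force, the opening and the grip force at its end, in the units of the state.
- robot.get_obs(): the state, without advancing time (a new reading comes with each control period).
- imaging.snapshot(name): name is "scene" or "top" or "wrist"; returns the picture (420x560x3 uint8, red, green, blue); there is no depth.
- imaging.camera_params(name): a dict with "camera_matrix" (3x3 intrinsics, pixels), "k1" (the pictures are not rectified: a ray, as slopes to the right and down, at radius r is drawn at 1 + k1 r^2 times it, then the intrinsics apply), "R" (3x3) and "t" (3): a world point X has camera coordinates R X + t. Camera axes: x right, y down, z forward; pixel columns grow to the right and rows downward; lengths in m; the calibration is good to about 2 mm. A picture is of the moment at which its call begins: read the wrist's pose just before it. camera_params takes no time and is no camera call; for the wrist camera it gives the pose at the moment of the call.
- robot.close_job(): hands the job in; it is judged then, once.
The state is a dict: "time": time; "joint_positions": joint angles; "qvel": joint speeds; "joint_torque": joint torques, N m; "tool_pos": TCP position; "ee_rot": TCP orientation; "wrist_force": force on the tool from outside, world axes, zero at the start; "wrist_torque": the same for the moment, N m; "width": finger opening in m; "finger_force": force on a finger pad.
Only numpy, scipy, OpenCV 4.12 (cv2) and the standard library are available. Lean on these libraries where they do the work, as an engineer would, in place of code of your own. Each camera call takes 0.05 s, during which the arm holds its last target. There are 200 camera calls.

## Working session

There is one attempt and no reset: what is moved stays moved. The work goes in short steps, Python scripts to look and compute and a shell command to move; the robot and the scene stay as the last step left them, time stands still between calls to the robot, and variables do not carry over. Pictures are saved under pics/ and viewed, at most 10 in all, crops included, and the job is handed in when it is done.

```bash
mkdir -p pics; python3 - <<'E'
from bench import robot, imaging
import cv2
for n in ("scene","top"):
    im=imaging.snapshot(n); cv2.imwrite(f"pics/{n}0.png",im[:,:,::-1])
    p=imaging.camera_params(n); print(n,p)
o=robot.get_obs(); print(o['time'],o['tool_pos'],o['ee_rot'],o['width'])
E
```

```text
scene {'camera_matrix': array([[489.16854215,   0.        , 275.75766434],
       [  0.        , 489.16854215, 220.41799588],
       [  0.        ,   0.        ,   1.        ]]), 'k1': -0.07813174862249322, 'R': array([[ 0.70230593,  0.71187395,  0.0013641 ],
       [ 0.6184336 , -0.60917019, -0.49643888],
       [-0.35257094,  0.34949558, -0.86807061]]), 't': array([-0.45593982, -0.32131729,  1.55385519])}
top {'camera_matrix': array([[506.11262877,   0.        , 270.54834186],
       [  0.        , 506.11262877, 198.1040877 ],
       [  0.        ,   0.        ,   1.        ]]), 'k1': -0.060899957780618116, 'R': array([[ 0.01142602, -0.99984585,  0.01333109],
       [-0.98664915, -0.01343924, -0.1623048 ],
       [ 0.16245894, -0.01129862, -0.98665061]]), 't': array([-0.00643184,  0.60737763,  1.47215016])}
0.1 [0.15013946 0.52861734 0.21542771] [-3.13961302e+00 -1.60681555e-04  2.86476946e+00] 0.09429883646035128
```

View pics/scene0.png

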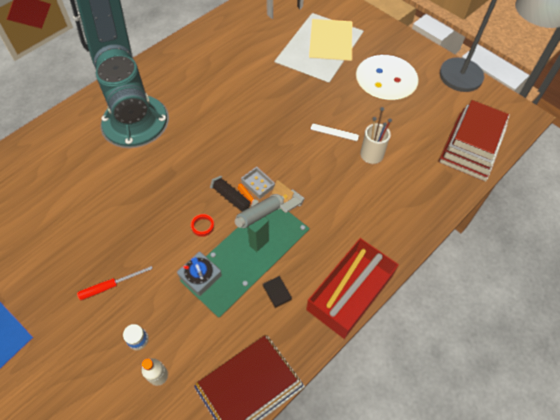

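View pics/top0.png

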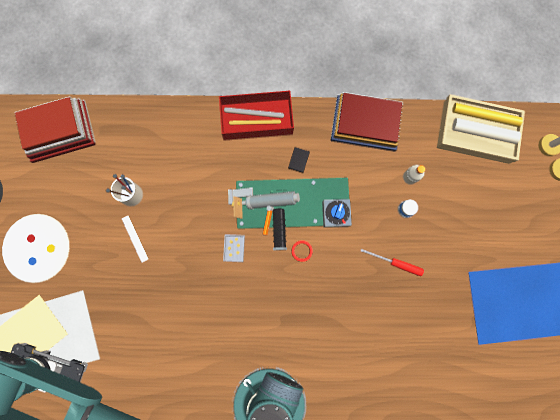

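The top view shows the press at (237–350, 178–228), nearly aligned with the world axes. The dial is at (338, 211), the grip at (279, 228), and the trigger at (267, 221). The arm is clear of it all.

```bash
cat > h.py <<'E'
import numpy as np, cv2
from bench import robot, imaging
def ray(p,uv):
    K=p['camera_matrix']; uv=np.array(uv,float).reshape(-1,1,2)
    n=cv2.undistortPoints(uv,K,np.array([p['k1'],0,0,0,0]))[:,0]
    d=np.c_[n,np.ones(len(n))]@p['R']; c=-p['R'].T@p['t']; return c,d
def plane(p,uv,z):
    c,d=ray(p,uv); return c+d*((z-c[2])/d[:,2])[:,None]
def tri(pu):
    A=np.zeros((3,3));b=np.zeros(3)
    for p,uv in pu:
        c,d=ray(p,[uv]); d=d[0]/np.linalg.norm(d[0]); M=np.eye(3)-np.outer(d,d); A+=M;b+=M@c
    return np.linalg.solve(A,b)
def proj(p,X):
    return cv2.projectPoints(np.array(X,float).reshape(-1,1,3),cv2.Rodrigues(p['R'])[0],p['t'],p['camera_matrix'],np.array([p['k1'],0,0,0,0]))[0][:,0]
E
python3 - <<'E'
from h import *
p=imaging.camera_params("top"); im=cv2.imread("pics/top0.png")
hsv=cv2.cvtColor(im,cv2.COLOR_BGR2HSV)
m=cv2.inRange(hsv,(65,80,40),(90,255,200)); m[:170]=0; m[260:]=0; m[:,:200]=0; m[:,400:]=0
ys,xs=np.nonzero(m); W=plane(p,np.c_[xs,ys],0.012)[:,:2]
# fit rectangle by hull min area
r=cv2.minAreaRect(W.astype(np.float32)); print(r)
c=np.vstack([cv2.boxPoints(r)]); print(c)
ps=imaging.camera_params("scene"); ims=cv2.imread("pics/scene0.png")
a=cv2.resize(im[170:260,220:360],None,fx=5,fy=5,interpolation=cv2.INTER_CUBIC)
b=cv2.resize(ims[165:315,170:310],None,fx=4,fy=4,interpolation=cv2.INTER_CUBIC)
cv2.imwrite("pics/a.png",a);cv2.imwrite("pics/b.png",b)
E
```

```text
((0.6013404726982117, -0.06762087345123291), (0.14622269570827484, 0.34659454226493835), 2.7030484676361084)
[[ 0.52013785  0.10203567]
 [ 0.5364831  -0.24417323]
 [ 0.6825431  -0.23727742]
 [ 0.66619784  0.10893148]]
```

View pics/a.png

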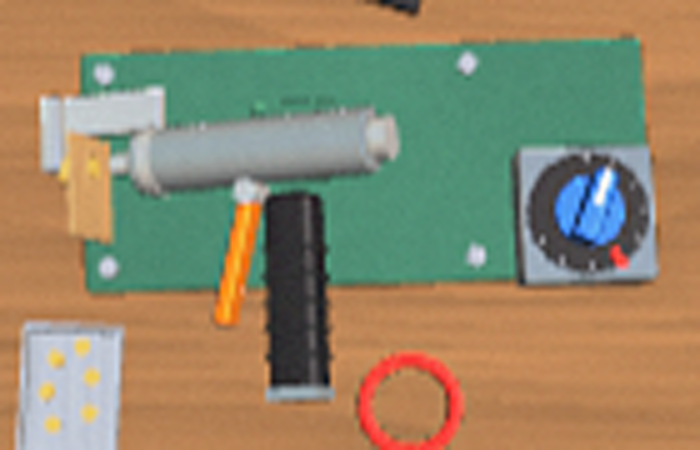

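The crop shows the pointer at about 23° clockwise of world +x, the red tab at about 145°, and the trigger to the left of the grip. Next I move above the dial.

```bash
python3 -m pendant '[[2.3,-4,1.5,0,0,0,1],[2.3,-4,1.5,0,0,0,1],[2.3,-4,1.5,0,0,0,1],[2.3,-4,1.5,0,0,0,1],[2.3,-4,1.5,0,0,0,1],[2.3,-4,1.5,0,0,0,1],[2.3,-4,1.5,0,0,0,1],[2.3,-4,1.5,0,0,0,1]]'; python3 -m pendant '[[2.3,-4,0,0,0,0,1],[2.3,-4,0,0,0,0,1],[2.3,-4,0,0,0,0,1],[2.3,-4,0,0,0,0,1],[2.3,-4,0,0,0,0,1],[2.3,-4,0,0,0,0,1],[2.3,-4,0,0,0,0,1],[2.3,-4,0,0,0,-7,1]]'
python3 -m pendant '[[2.3,-4,0,0,0,0,1],[2.3,-4.5,0,0,0,0,1],[0,0,0,0,0,0,1],[0,0,0,0,0,0,1]]'
python3 - <<'E'
from h import *
p=imaging.camera_params("wrist"); im=imaging.snapshot("wrist"); cv2.imwrite("pics/w1.png",im[:,:,::-1])
np.save("w1.npy",p,allow_pickle=True); o=robot.get_obs(); print(o['tool_pos'],o['ee_rot'],o['joint_positions'],o['time'])
E
```

```text
time: 0.9
tool_pos: [0.3345, 0.2073, 0.3368]
ee_rot: [3.141, -0.0, 2.865]
wrist_force: [0.7, 0.8, 0.7]
width: 0.0942
finger_force: 0.0
time: 1.7
tool_pos: [0.5188, -0.1128, 0.3359]
ee_rot: [3.141, -0.001, 2.739]
wrist_force: [-0.3, 0.1, -0.8]
width: 0.0944
finger_force: 0.0
time: 2.1
tool_pos: [0.5641, -0.1962, 0.3343]
ee_rot: [3.141, -0.004, 2.741]
wrist_force: [-0.2, 1.2, -0.5]
width: 0.0941
finger_force: 0.0
[ 0.56384783 -0.19519618  0.33575336] [ 3.14099184e+00 -1.93650579e-03  2.74239174e+00] [-4.28585008e-01  2.05522239e-01  1.00246119e+00  5.81946824e-04
  1.93556249e+00 -1.59997277e+00] 2.15
```

View pics/w1.png

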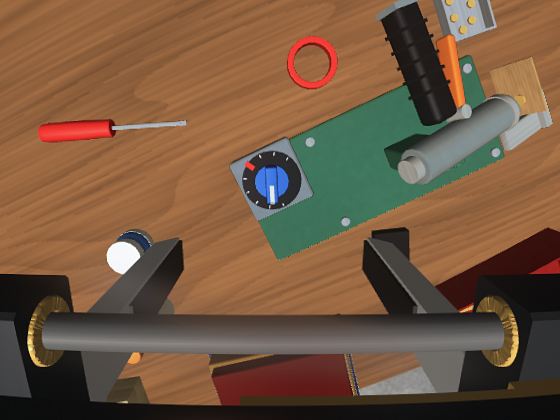

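The wrist view shows the dial at (271, 180), the white pointer tip at (272, 200), and the red tab at (250, 167). Grip and trigger are at the upper right, from (385, 15) to (450, 115).

```bash
python3 - <<'E'
from h import *
P={"wrist":np.load("w1.npy",allow_pickle=True).item()}
for n in("top","scene"):P[n]=imaging.camera_params(n)
F={"wrist":"pics/w1.png","top":"pics/top0.png","scene":"pics/scene0.png"}
B={"wrist":(230,135,315,225),"top":(320,190,360,235),"scene":(175,245,225,295)}
C={}
for n in F:
    im=cv2.imread(F[n]);h=cv2.cvtColor(im,cv2.COLOR_BGR2HSV);x0,y0,x1,y1=B[n]
    def cen(m):
        k=np.zeros_like(m);k[y0:y1,x0:x1]=m[y0:y1,x0:x1]
        c=max(cv2.findContours(k,0,2)[0],key=cv2.contourArea);M=np.zeros_like(m);cv2.drawContours(M,[c],-1,1,-1)
        y,x=np.nonzero(M);return np.array([x.mean(),y.mean()]),len(x),c
    blue=cen(cv2.inRange(h,(100,120,60),(125,255,255)))
    red=cen(cv2.inRange(h,(0,150,110),(8,255,255))|cv2.inRange(h,(172,150,110),(180,255,255)))
    wh=cen(cv2.inRange(h,(0,0,215),(180,60,255)))
    blk=cen(cv2.inRange(h,(0,0,0),(180,255,75)))
    C[n]=dict(blue=blue,red=red,wh=wh,blk=blk)
    print(n,{k:(v[0].round(1),v[1]) for k,v in C[n].items()})
T={k:tri([(P[n],C[n][k][0]) for n in F]) for k in("blue","red","wh","blk")}
for k in T:print(k,T[k].round(4),[np.round(proj(P[n],T[k])[0]-C[n][k][0],1) for n in F])
for z in(.05,.06,.07):
    (c),(r)=[plane(P["wrist"],C["wrist"][k][0],z)[0] for k in("blk","red")]
    print(z,c.round(4),r.round(4),np.degrees(np.arctan2(*(r-c)[[1,0]])),np.hypot(*(r-c)[:2]))
E
```

```text
wrist {'blue': (array([271.5, 181.5]), 868), 'red': (array([249.5, 165.7]), 55), 'wh': (array([271.7, 193.7]), 66), 'blk': (array([272.1, 179.8]), 2551)}
top {'blue': (array([337.5, 211.5]), 155), 'red': (array([343. , 220.8]), 8), 'wh': (array([340.2, 207.4]), 11), 'blk': (array([332.8, 212.8]), 157)}
scene {'blue': (array([197. , 267.6]), 202), 'red': (array([186.2, 266.9]), 16), 'wh': (array([197.3, 267.2]), 13), 'blk': (array([200.6, 272.5]), 214)}
blue [ 0.5672 -0.1982  0.0628] [array([0.1, 0.2]), array([-0. ,  0.1]), array([-0.1,  0. ])]
red [ 0.5409 -0.2157  0.0519] [array([0.7, 0.6]), array([-0.2,  0.2]), array([-0.5,  0.1])]
wh [ 0.5768 -0.2021  0.0865] [array([-0. ,  0.2]), array([-0.3, -0.1]), array([-0.3,  0.1])]
blk [ 0.5692 -0.194   0.0269] [array([ 3.2, -2.4]), array([ 1.6, -0.2]), array([0. , 0.2])]
0.05 [ 0.5671 -0.1976  0.05  ] [ 0.54   -0.2164  0.05  ] -145.33887293322405 0.03297309679179693
0.06 [ 0.5657 -0.197   0.06  ] [ 0.5392 -0.2153  0.06  ] -145.338872933224 0.03224415755702959
0.07 [ 0.5643 -0.1964  0.07  ] [ 0.5383 -0.2143  0.07  ] -145.33887293322394 0.031515218322262124
```

Dial axis is about (0.567, -0.198), bar top about 0.086, pointer at -23°, red tab at -146°, so the turn is about 123° clockwise. Next: descend, grip, turn.

```bash
python3 -m pendant '[[0.3,-0.3,-4.5,0,0,0,1],[0,0,-4.5,0,0,0,1],[0,0,-4.5,0,0,0,1],[0,0,-4.5,0,0,0,1],[0,0,-4.5,0,0,0,1],[0,0,-3.5,0,0,0,1],[0,0,0,0,0,0,1],[0,0,0,0,0,0,1]]'; python3 -m pendant '[[0,0,0,0,0,0,0],[0,0,0,0,0,0,0],[0,0,0,0,0,0,0],[0,0,0,0,0,0,0],[0,0,0,0,0,0,0],[0,0,0,0,0,0,0],[0,0,0,0,0,0,0],[0,0,0,0,0,0,0]]'
```

```text
time: 2.95
tool_pos: [0.5672, -0.1973, 0.078]
ee_rot: [3.141, 0.001, 2.744]
wrist_force: [0.4, -0.3, 0.4]
width: 0.0942
finger_force: 0.0
time: 3.75
tool_pos: [0.567, -0.1984, 0.0763]
ee_rot: [3.141, -0.0, 2.743]
wrist_force: [-0.4, -0.5, 0.1]
width: 0.0334
finger_force: 0.0
```

```bash
python3 -m pendant '[[0,0,0,0,0,0,0],[0,0,0,0,0,0,0],[0,0,0,0,0,0,0],[0,0,0,0,0,0,0],[0,0,0,0,0,0,0]]'; python3 -m pendant '[[0,0,0,0,0,-4,0],[0,0,0,0,0,-8,0],[0,0,0,0,0,-8,0],[0,0,0,0,0,-8,0],[0,0,0,0,0,-8,0],[0,0,0,0,0,-8,0],[0,0,0,0,0,-8,0],[0,0,0,0,0,-8,0]]'
```

```text
time: 4.25
tool_pos: [0.5669, -0.1988, 0.0765]
ee_rot: [-3.141, -0.0, 2.743]
wrist_force: [-1.0, -1.6, 0.2]
width: 0.0139
finger_force: 29.7
time: 5.05
tool_pos: [0.5671, -0.1987, 0.0764]
ee_rot: [3.142, 0.0, 1.69]
wrist_force: [-0.2, -2.0, -0.9]
width: 0.0136
finger_force: 29.7
```

```bash
python3 -m pendant '[[0,0,0,0,0,-8,0],[0,0,0,0,0,-8,0],[0,0,0,0,0,-8,0],[0,0,0,0,0,-8,0],[0,0,0,0,0,-8,0],[0,0,0,0,0,-8,0],[0,0,0,0,0,-8,0],[0,0,0,0,0,-7,0]]'; python3 -m pendant '[[0,0,0,0,0,0,0],[0,0,0,0,0,0,1],[0,0,0,0,0,0,1],[0,0,0,0,0,0,1],[0,0,0,0,0,0,1],[0,0,0,0,0,0,1],[0,0,0,0,0,0,1],[0,0,0,0,0,0,1]]'
python3 -m pendant '[[0,0,2,0,0,0,1],[0,0,4,0,0,0,1],[0,0,4,0,0,0,1],[0,0,4,0,0,0,1],[0,0,4,0,0,0,1],[0,0,0,0,0,0,1],[0,0,0,0,0,0,1]]'
python3 - <<'E'
from h import *
p=imaging.camera_params("wrist"); im=imaging.snapshot("wrist")[:,:,::-1]; cv2.imwrite("pics/w2.png",im)
np.save("w2.npy",p,allow_pickle=True); o=robot.get_obs(); print(o['tool_pos'],o['ee_rot'],o['time'])
u=proj(p,[[.567,-.1985,.06]])[0]; print(u)
x,y=np.clip(u.astype(int),70,[490,350]); c=im[y-70:y+70,x-70:x+70]; print(x-70,y-70)
cv2.imwrite("pics/w2c.png",cv2.resize(c,None,fx=4,fy=4,interpolation=cv2.INTER_CUBIC))
E
```

```text
time: 5.85
tool_pos: [0.5672, -0.1988, 0.0765]
ee_rot: [3.141, 0.0, 0.591]
wrist_force: [-0.5, -2.1, -1.6]
width: 0.0137
finger_force: 29.7
time: 6.65
tool_pos: [0.5671, -0.1984, 0.0765]
ee_rot: [3.141, -0.0, 0.596]
wrist_force: [-0.7, 0.4, -0.4]
width: 0.0663
finger_force: 0.0
time: 7.35
tool_pos: [0.5675, -0.1987, 0.2579]
ee_rot: [3.139, -0.002, 0.596]
wrist_force: [0.0, 0.4, -0.7]
width: 0.0938
finger_force: 0.0
[ 0.56683859 -0.19833607  0.2557902 ] [-3.14094799e+00  5.02593429e-04  5.95959650e-01] 7.4
[271.69370141 190.18111647]
201 120
```

View pics/w2c.png

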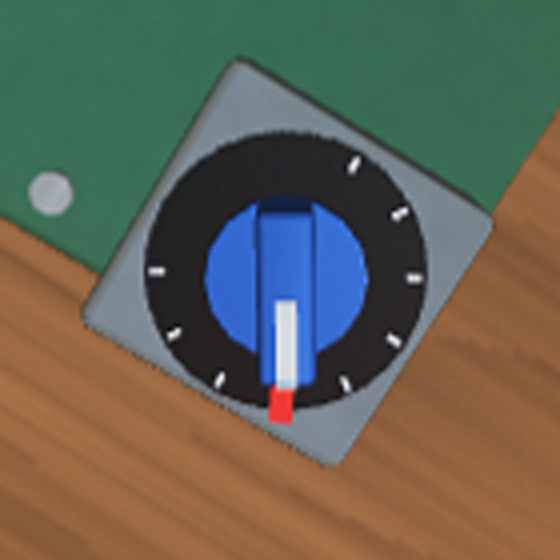

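The close-up shows the pointer almost at the red tab (crop 280, 406), with the bar vertical at x=286. It is a few degrees short, so I quantify that.

```bash
python3 - <<'E'
from h import *
p=np.load("w2.npy",allow_pickle=True).item(); im=cv2.imread("pics/w2.png")[120:260,201:341]
h=cv2.cvtColor(im,cv2.COLOR_BGR2HSV)
def cen(m):
    c=max(cv2.findContours(m,0,2)[0],key=cv2.contourArea);M=np.zeros_like(m);cv2.drawContours(M,[c],-1,1,-1);y,x=np.nonzero(M);return np.c_[x,y]+[201,120]
red=cen(cv2.inRange(h,(0,150,110),(8,255,255))|cv2.inRange(h,(172,150,110),(180,255,255)))
wh=cen(cv2.inRange(h,(0,0,190),(180,60,255)))
blk=cen(cv2.inRange(h,(0,0,0),(180,255,75)))
e=cv2.fitEllipse(cv2.convexHull(blk.astype(np.float32))); print(e)
ax=plane(p,e[0],.05)[0]
r=plane(p,red.mean(0),.051)[0]; a=lambda v:np.degrees(np.arctan2(v[1],v[0]))
W=plane(p,wh,.0865); w=W.mean(0); print("axis",ax,"red",r,a(r-ax),np.hypot(*(r-ax)[:2]))
print("ptr",w,a(w-ax)); 
v=cv2.fitLine(W[:,:2].astype(np.float32),cv2.DIST_L2,0,.01,.01).ravel(); print("stripe dir",a(v[:2]),a(-v[:2]))
E
```

```text
((272.0308532714844, 187.23202514648438), (69.2386703491211, 70.19274139404297), 94.73465728759766)
axis [ 0.5682296  -0.19809898  0.05      ] red [ 0.5372258  -0.21716128  0.051     ] -148.4152415804288 0.03639515074776622
ptr [ 0.55868712 -0.20448645  0.0865    ] -146.20273684435801
stripe dir 33.827927 -146.17206
```

The pointer is 2.2° short, so I regrip and correct it.

```bash
python3 -m pendant '[[0,0,-4.5,0,0,0,0.6],[0,0,-4.5,0,0,0,0.6],[0,0,-4.5,0,0,0,0.6],[0,0,-4.5,0,0,0,0.6],[0,0,0,0,0,0,0.4],[0,0,0,0,0,0,0],[0,0,0,0,0,0,0],[0,0,0,0,0,0,0]]'; python3 -m pendant '[[0,0,0,0,0,0,0],[0,0,0,0,0,0,0],[0,0,0,0,0,0,0],[0,0,0,0,0,0,0]]'; python3 -m pendant '[[0,0,0,0,0,-1.2,0],[0,0,0,0,0,-1.2,0],[0,0,0,0,0,0,0],[0,0,0,0,0,0,0]]'
```

```text
time: 8.2
tool_pos: [0.569, -0.1993, 0.08]
ee_rot: [3.136, -0.003, 0.596]
wrist_force: [-0.6, -0.3, -0.2]
width: 0.0334
finger_force: 0.0
time: 8.6
tool_pos: [0.5676, -0.1986, 0.0778]
ee_rot: [3.14, -0.001, 0.596]
wrist_force: [-1.2, -0.1, 3.6]
width: 0.0135
finger_force: 30.0
time: 9.0
tool_pos: [0.5676, -0.1986, 0.0778]
ee_rot: [3.14, -0.001, 0.553]
wrist_force: [-1.0, 0.9, 5.0]
width: 0.0136
finger_force: 30.0
```

```bash
python3 -m pendant '[[0,0,0,0,0,0,1],[0,0,0,0,0,0,1],[0,0,0,0,0,0,1],[0,0,0,0,0,0,1],[0,0,0,0,0,0,1],[0,0,0,0,0,0,1]]'
python3 -m pendant '[[0,0,2,0,0,0,1],[0,0,4,0,0,0,1],[0,0,4,0,0,0,1],[0,0,4,0,0,0,1],[0,0,4,0,0,0,1],[0,0,0,0,0,0,1],[0,0,0,0,0,0,1]]'
python3 - <<'E'
from h import *
p=imaging.camera_params("wrist"); full=imaging.snapshot("wrist")[:,:,::-1].copy(); cv2.imwrite("pics/w3.png",full); np.save("w3.npy",p,allow_pickle=True)
im=full[120:260,201:341]
h=cv2.cvtColor(im,cv2.COLOR_BGR2HSV)
def cen(m):
    c=max(cv2.findContours(m.copy(),0,2)[0],key=cv2.contourArea);M=np.zeros_like(m);cv2.drawContours(M,[c],-1,1,-1);y,x=np.nonzero(M);return np.c_[x,y]+[201,120]
red=cen(cv2.inRange(h,(0,150,110),(8,255,255))|cv2.inRange(h,(172,150,110),(180,255,255)))
wh=cen(cv2.inRange(h,(0,0,190),(180,60,255)))
blk=cen(cv2.inRange(h,(0,0,0),(180,255,75)))
e=cv2.fitEllipse(cv2.convexHull(blk.astype(np.float32)))
ax=plane(p,e[0],.05)[0];r=plane(p,red.mean(0),.051)[0]; a=lambda v:np.degrees(np.arctan2(v[1],v[0]))
W=plane(p,wh,.0865); w=W.mean(0); print("axis",ax,"red",a(r-ax),"ptr",a(w-ax)) 
v=cv2.fitLine(W[:,:2].astype(np.float32),cv2.DIST_L2,0,.01,.01).ravel(); print("stripe dir",a(-v[:2]))
E
```

```text
time: 9.6
tool_pos: [0.567, -0.1984, 0.0763]
ee_rot: [-3.141, 0.0, 0.554]
wrist_force: [-0.2, 0.9, 0.9]
width: 0.058
finger_force: 0.0
time: 10.3
tool_pos: [0.5675, -0.1987, 0.2579]
ee_rot: [3.139, -0.002, 0.554]
wrist_force: [-0.5, 0.7, -0.4]
width: 0.0939
finger_force: 0.0
axis [ 0.5682603  -0.19804845  0.05      ] red -147.58634083374514 ptr -148.4586397791496
stripe dir -148.25967
```

The pointer now matches the red tab to within 1°. Next I locate the grip and trigger in the press frame.

```bash
cat >> h.py <<'E'
a=np.radians(2.7); Rp=np.array([[np.cos(a),-np.sin(a),0],[np.sin(a),np.cos(a),0],[0,0,1]]); O=np.array([.589,-.0182,0])
c_,s_=np.cos(.42),np.sin(.42); Rg=Rp@np.array([[1,0,0],[0,c_,s_],[0,-s_,c_]]); G0=O+Rp@np.array([-.073,0,.145])
E
python3 - <<'E'
from h import *
P={"wrist":np.load("w1.npy",allow_pickle=True).item()}
for n in("top","scene"):P[n]=imaging.camera_params(n)
F={"wrist":"pics/w1.png","top":"pics/top0.png","scene":"pics/scene0.png"}
B={"wrist":(375,0,470,135),"top":(255,202,290,255),"scene":(205,170,260,215)}
for n in F:
    im=cv2.imread(F[n]);h=cv2.cvtColor(im,cv2.COLOR_BGR2HSV);x0,y0,x1,y1=B[n]
    for name,m,zz in(("blk",cv2.inRange(h,(0,0,0),(180,255,70)),.013),("or",cv2.inRange(h,(8,190,150),(20,255,255)),.009)):
        k=np.zeros_like(m);k[y0:y1,x0:x1]=m[y0:y1,x0:x1]
        c=max(cv2.findContours(k,0,2)[0],key=cv2.contourArea); ar=cv2.contourArea(c); c=c[:,0].astype(float)
        cc,d=ray(P[n],c); nrm=Rg[:,2]; pt=G0+nrm*zz
        X=cc+d*(((pt-cc)@nrm)/(d@nrm))[:,None]; L=(X-G0)@Rg*1000
        r=cv2.minAreaRect(L[:,:2].astype(np.float32))
        print(n,name,ar,"x",L[:,0].min().round(1),L[:,0].max().round(1),"y",L[:,1].min().round(1),L[:,1].max().round(1),np.round(r[0],1),np.round(r[1],1),round(r[2],1))
E
```

```text
wrist blk 4583.5 x -62.6 45.5 y -40.1 16.3 [ -8.7 -12.1] [ 55.9 108.3] 89.3
wrist or 881.5 x -23.9 42.1 y 16.9 46.3 [ 8.4 26.3] [25.5 69. ] 74.5
top blk 361.0 x -60.7 45.6 y -23.7 13.2 [-7.2 -5.6] [ 35.9 105.6] 87.7
top or 86.0 x -23.7 41.0 y 18.3 45.2 [ 8.6 32. ] [14.5 67.5] 75.4
scene blk 442.0 x -58.5 58.5 y -34.4 10.7 [ -0.1 -11.5] [ 44.5 117.4] 88.9
scene or 102.0 x -22.4 43.7 y 16.7 46.3 [10.4 30.1] [22.8 69. ] 81.6
```

```bash
cat > d.py <<'E'
from h import *
import sys
from scipy.spatial.transform import Rotation as Ro
o=robot.get_obs(); R=Ro.from_euler('xyz',o['ee_rot'])
T=Ro.from_matrix(np.c_[Rg[:,0]*-1,Rg[:,1]*-1,Rg[:,2]] @ np.eye(3)) if 0 else Ro.from_matrix(np.c_[np.cross(-Rg[:,1],-Rg[:,2]),-Rg[:,1],-Rg[:,2]])
for zz in map(float,sys.argv[1:]):
    t=G0+Rg@np.array([0,.0075,-.008+zz]); print(zz,"tgt",t.round(4),"shift cm",((t-o['tool_pos'])*100).round(2))
print("rotvec",(T*R.inv()).as_rotvec(degrees=True).round(1),"gz",Rg[:,2].round(3),"gy",Rg[:,1].round(3))
Y=Ro.from_euler('z',-87.3+90,degrees=True)*Ro.from_euler('x',180,degrees=True)
print("yaw step",(Y*R.inv()).as_rotvec(degrees=True).round(1),"then",(T*Y.inv()).as_rotvec(degrees=True).round(1), "local err mm",(((o['tool_pos']-G0)@Rg)*1000).round(1), o['joint_positions'].round(2),o['time'])
E
python3 d.py 0.14 0.0
```

```text
0.14 tgt [0.5132 0.039  0.2625] shift cm [-5.36 23.73  0.67]
0.0 tgt [ 0.5159 -0.0181  0.1346] shift cm [ -5.09  18.03 -12.11]
rotvec [-23.3  -7.2 -28.6] gz [-0.019  0.407  0.913] gy [-0.043  0.912 -0.408]
yaw step [ -0.  -0. -29.] then [-24.   -1.1  -0. ] local err mm [  42.4 -208.5   28.2] [-0.43  0.2   1.17 -0.    1.78  0.59] 10.35
```

```bash
python3 -m pendant '[[0,0,2,0,0,-7.2,1],[-0.7,3,0,0,0,-7.2,1],[-0.7,3,0,0,0,-7.2,1],[-0.7,3,0,0,0,-7.2,1],[-0.7,3,0,-6,-0.3,0,1],[-0.8,3.5,0,-6,-0.3,0,1],[-0.8,4,0,-6,-0.3,0,1],[-0.8,4,0,-6,-0.2,0,1]]'; python3 -m pendant '[[0,0,0,0,0,0,1],[0,0,0,0,0,0,1]]'; python3 d.py 0.14 0.0
```

```text
time: 11.15
tool_pos: [0.5137, 0.0374, 0.2748]
ee_rot: [2.717, 0.004, 0.051]
wrist_force: [1.6, -0.4, -0.1]
width: 0.0941
finger_force: 0.0
time: 11.35
tool_pos: [0.5141, 0.0389, 0.2737]
ee_rot: [2.721, 0.008, 0.057]
wrist_force: [0.3, -1.1, 0.7]
width: 0.0938
finger_force: 0.0
0.14 tgt [0.5132 0.039  0.2625] shift cm [-0.09  0.01 -1.12]
0.0 tgt [ 0.5159 -0.0181  0.1346] shift cm [  0.18  -5.69 -13.91]
rotvec [ 0.  -0.4 -0.6] gz [-0.019  0.407  0.913] gy [-0.043  0.912 -0.408]
yaw step [24.1  0.8 -0.6] then [-24.   -1.1  -0. ] local err mm [  0.9   2.8 142.2] [ 0.23  0.06  1.35 -0.42  1.8   1.66] 11.35
```

```bash
python3 - <<'E'
from h import *
p=imaging.camera_params("wrist"); im=imaging.snapshot("wrist")[:,:,::-1].copy()
np.save("w4.npy",p,allow_pickle=True); cv2.imwrite("pics/w4raw.png",im)
for q in([0,15,13],[0,-15,13],[47,15,13],[-68,15,13],[-68,-15,13],[47,-15,13],[-1,44,0],[49,25,9]):
    u=proj(p,[G0+Rg@(np.array(q)/1000)])[0]; cv2.circle(im,tuple(int(v) for v in u),3,(255,0,255),1)
cv2.imwrite("pics/w4.png",im)
E
```

```text
(no output)
```

View pics/w4.png

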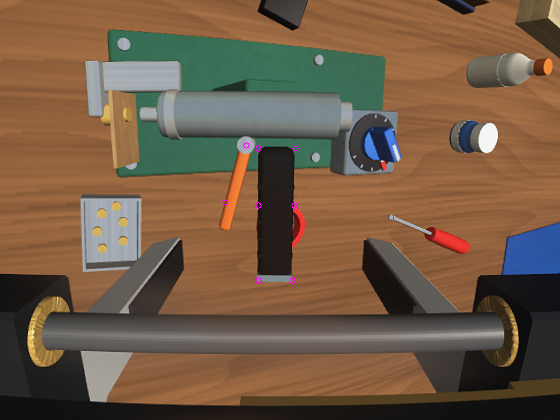

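The predicted grip and trigger outline (magenta) sits on the real one: origin at (276, 205), pad at (225, 203). I descend along grip -z.

```bash
python3 -m pendant '[[-0.1,0.4,-0.2,0,-0.4,-0.6,1],[0.05,-1.2,-2.7,0,0,0,1],[0.05,-1.2,-2.7,0,0,0,1],[0.05,-1.2,-2.7,0,0,0,1],[0.05,-1.2,-2.7,0,0,0,1],[0.05,-1.2,-2.6,0,0,0,1],[0,0,0,0,0,0,1],[0,0,0,0,0,0,1]]'; python3 d.py 0.0
```

```text
time: 12.2
tool_pos: [0.5164, -0.0214, 0.1407]
ee_rot: [2.722, -0.004, 0.036]
wrist_force: [0.0, 0.5, 0.2]
width: 0.0941
finger_force: 0.0
0.0 tgt [ 0.5159 -0.0181  0.1346] shift cm [-0.05  0.33 -0.6 ]
rotvec [-0.   0.2  0.6] gz [-0.019  0.407  0.913] gy [-0.043  0.912 -0.408]
yaw step [24.   1.2  0.7] then [-24.   -1.1  -0. ] local err mm [ 0.3  2.  -3.8] [ 0.12  0.07  1.6  -0.42  1.51  1.69] 12.2
```

```bash
python3 -m pendant '[[0,0.3,-0.4,0,0.2,0.6,1],[0,0,0,0,0,0,1],[0,0,0,0,0,0,1]]'; python3 d.py 0.0; python3 -m pendant '[[0,0,0,0,0,0,0],[0,0,0,0,0,0,0],[0,0,0,0,0,0,0],[0,0,0,0,0,0,0]]'; python3 -m pendant '[[0,0,0,0,0,0,0],[0,0,0,0,0,0,0],[0,0,0,0,0,0,0],[0,0,0,0,0,0,0]]'; python3 d.py 0.0
```

```text
time: 12.5
tool_pos: [0.5172, -0.0159, 0.1376]
ee_rot: [2.722, -0.003, 0.052]
wrist_force: [-0.1, -0.6, 0.2]
width: 0.0943
finger_force: 0.0
0.0 tgt [ 0.5159 -0.0181  0.1346] shift cm [-0.13 -0.21 -0.3 ]
rotvec [-0.   0.2 -0.3] gz [-0.019  0.407  0.913] gy [-0.043  0.912 -0.408]
yaw step [24.   1.4 -0.2] then [-24.   -1.1  -0. ] local err mm [ 1.4  8.2 -4.4] [ 0.13  0.08  1.6  -0.42  1.5   1.68] 12.5
time: 12.9
tool_pos: [0.5159, -0.0149, 0.1358]
ee_rot: [2.725, 0.0, 0.051]
wrist_force: [-2.7, 6.3, -0.5]
width: 0.0656
finger_force: 2.3
time: 13.3
tool_pos: [0.5152, -0.017, 0.1362]
ee_rot: [2.721, 0.002, 0.05]
wrist_force: [-5.0, -0.6, 1.3]
width: 0.044
finger_force: 30.0
0.0 tgt [ 0.5159 -0.0181  0.1346] shift cm [ 0.07 -0.1  -0.16]
rotvec [ 0.  -0.1 -0.2] gz [-0.019  0.407  0.913] gy [-0.043  0.912 -0.408]
yaw step [24.1  1.  -0.2] then [-24.   -1.1  -0. ] local err mm [-0.6  7.8 -6.1] [ 0.13  0.08  1.6  -0.42  1.51  1.68] 13.3
```

The width is 44 mm at 30 N, so the trigger is home. I hold it for about 1.6 s, then release.

```bash
Z='[0,0,0,0,0,0,0]'; python3 -m pendant '[[0,0,0,0,0,0,0],[0,0,0,0,0,0,0],[0,0,0,0,0,0,0],[0,0,0,0,0,0,0],[0,0,0,0,0,0,0],[0,0,0,0,0,0,0],[0,0,0,0,0,0,0],[0,0,0,0,0,0,0]]'; python3 -m pendant '[[0,0,0,0,0,0,0],[0,0,0,0,0,0,0],[0,0,0,0,0,0,0],[0,0,0,0,0,0,0],[0,0,0,0,0,0,0],[0,0,0,0,0,0,0],[0,0,0,0,0,0,0],[0,0,0,0,0,0,0]]'; python3 -m pendant '[[0,0,0,0,0,0,1],[0,0,0,0,0,0,1],[0,0,0,0,0,0,1],[0,0,0,0,0,0,1],[0,0,0,0,0,0,1],[0,0,0,0,0,0,1],[0,0,0,0,0,0,1],[0,0,0,0,0,0,1]]'
python3 -m pendant '[[0,0.4,1,0,0,0,1],[-0.05,1.2,2.7,0,0,0,1],[-0.05,1.2,2.7,0,0,0,1],[-0.05,1.2,2.7,0,0,0,1],[-0.05,1.2,2.7,0,0,0,1],[-0.05,1.2,2.7,0,0,0,1],[0,0,0,0,0,0,1],[0,0,0,0,0,0,1]]'
python3 - <<'E'
from h import *
im=imaging.snapshot("wrist")[:,:,::-1]; cv2.imwrite("pics/w5.png",im)
E
```

```text
time: 14.1
tool_pos: [0.5152, -0.017, 0.1362]
ee_rot: [2.721, 0.002, 0.05]
wrist_force: [-5.1, 0.3, 0.8]
width: 0.0446
finger_force: 30.0
time: 14.9
tool_pos: [0.5152, -0.0171, 0.1362]
ee_rot: [2.721, 0.002, 0.05]
wrist_force: [-4.6, -0.3, 1.0]
width: 0.0447
finger_force: 30.0
time: 15.7
tool_pos: [0.5166, -0.0168, 0.1369]
ee_rot: [2.721, -0.002, 0.051]
wrist_force: [-0.3, -0.6, 0.1]
width: 0.0939
finger_force: 0.0
time: 16.5
tool_pos: [0.5142, 0.0478, 0.282]
ee_rot: [2.722, -0.003, 0.052]
wrist_force: [-0.3, 0.3, -0.6]
width: 0.0941
finger_force: 0.0
```

View pics/w5.png

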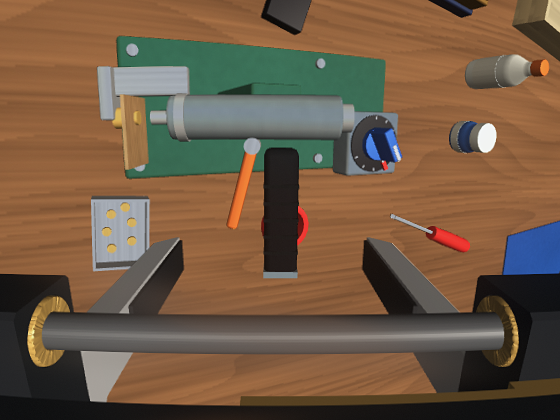

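The trigger is back at rest (232, 228), the dial pointer is at the red tab (385, 166), and everything else is undisturbed with the gripper clear.

```bash
python3 -c "
from bench import robot; print(robot.close_job())"
```

```text
the job is handed in; nothing more can be done
None
```

The job is done and handed in: the dial pointer stands within about 1° of the red tab, and the trigger was squeezed home, held for over 1.6 s and sprang back to rest, with nothing else on the bench seen to have moved.

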